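Unlock and open a tool chest with a two-stage latch

ROBOT

A 6-joint arm with a two-finger parallel gripper is mounted at the origin on a cart in front of the work surface, level with it; the furniture and walls round the work are solid. World frame = base frame: x ahead of the robot, y to its left, z up, the work surface at z = 0. Lengths are in m, angles in rad, forces in N, time in s.
With the tool pointing down it reaches from about 0.25 to 0.8 m from the base axis. Payload 8.5 kg.
Tool frame: the origin (TCP) lies at the very end of the fingers, on their centre line; the grasp point (between the pads) lies 19 mm behind it; z points along the fingers, y is the line along which they close (so a half turn about z gives the same grasp; the last joint's range is limited). The gripper opens to 85 mm and grips with 20 to 120 N. Pads are 22 mm wide; open, the fingers measure 114 mm over their backs; the gripper's body (76 mm by 85 mm) begins 54 mm behind the grasp point. The pads swing forward as they close: fully open they stand 13 mm farther back than shut.
Start: joints at [-1.179, 0.238, -0.013, 1.319, 0, 1.571], TCP at [0.2, -0.485, 0.231] pointing down, gripper open.
Joint ranges: [-2.66, 2.66], [-1.03, 1.9], [-1.14, 1.46], [-1.82, 2.27], [-1.45, 1.34], [-3.14, 3.14]. Speed limits (rad/s): [2.22, 2.22, 2.79, 3.14, 3.14, 3.14].

INTERFACE

Orientations are given as a 3x3 rotation matrix whose columns are the frame's x, y, z axes.
In Python, from workcell import ctrl, cams, workorder gives the robot as it stands.
- The arm moves only by the tool jog_arm, never from a script. Its argument "targets" is one flat list of numbers, 7 for each row, row after row: the turn, a rotation vector about the tool's x, y, z each as a share of 90 degrees, from -1 to 1, then the shift along the tool's x, y, z each as a share of 100 mm, from -1 to 1, then the closure, from 0 (fully open) to 1 (shut). In form: [ax, ay, az, dx, dy, dz, fingers, ax, ay, az, dx, dy, dz, fingers, ...]. A call has exactly 10 rows; each row is the pose to reach, as a shift and turn from the pose commanded when the call began, along the tool's axes at that moment; what a row does not reach only later rows make up. A row lasts 1/8 s, in which the tool goes at most 62.5 mm and 10.7 degrees, less where a joint would pass 70% of its speed; a pose out of reach is approached as far as the arm can. A call with a number of a shift or a turn outside -1 to 1 is refused whole. A call with a gripper value outside its range is refused whole. The fingers move at their own pace and stop on an object; "grip_force" is the grip in N (left out, the last holds). Time passes only in rows, so rows that repeat a pose let the fingers close, or fill a call up. It gives the time, the measured TCP pose, the force, the opening and the grip force at its end, in the units of the state.
- ctrl.get_obs(): the state, without advancing time (a new reading comes with each control period).
- cams.get_image(name): name is "side" or "top" or "wrist"; returns the picture (400x640x3 uint8, red, green, blue); there is no depth.
- cams.camera_params(name): a dict with "intrinsics" (3x3 intrinsics, pixels), "pose" (4x4, takes a point from camera to world coordinates). Camera axes: x right, y up, looking along -z (the intrinsics and any distortion apply to the point x, -y, -z); pixel columns grow to the right and rows downward; lengths in m; the calibration is good to about 2 mm. A picture is of the moment at which its call begins: read the wrist's pose just before it. camera_params takes no time and is no camera call; for the wrist camera it gives the pose at the moment of the call.
- workorder.close_job(): hands the job in; it is judged then, once.
The state is a dict: "clock": time; "q": joint angles; "joint_velocities": joint speeds; "joint_torque": joint torques, N m; "position": TCP position; "orientation": TCP orientation; "ft_force": force on the tool from outside, world axes, zero at the start; "ft_torque": the same for the moment, N m; "finger_gap": finger opening in m; "finger_force": force on a finger pad.
Only numpy, scipy, OpenCV 4.12 (cv2) and the standard library are available. Lean on these libraries where they do the work, as an engineer would, in place of code of your own. Each camera call takes 0.05 s, during which the arm holds its last target. There are 200 camera calls.

TASK

Open the grey tool chest so that the batteries inside can be reached. Its latch is locked by a hooked safety tab: press the latch lever down onto its rubber studs, just firmly enough to unhook the tab and without crushing the studs, and keep it pressed while you slide the tab fully back toward the lid, without dragging it hard on its staple. Then lift the latch lever and with it raise the lid well past 45 degrees, so that it stands open by itself with the tab left back, and leave the bolt, hinge, torch and screwdriver where they are.

Things in the scene. Friction and masses are not known exactly. Their poses are not given: they have to be found in the camera images.
- chest: Fixed grey steel tool chest, 250 (x) x 260 (y) x 94 mm high; origin midway along its width at bench level, 135 mm behind its front wall; x points from its front to its hinged back, y to its left, z up. Its front 110 mm is a fixed deck, top at z = 80 mm, that carries the latch on the middle line, with a shallow parts tray each side; the 12 mm lid behind has its top at z = 94 mm.
- lever_pivot (a point): Point on the pivot line (parallel to chest y) of the latch lever, at the middle of the lid's front edge, 94 mm over the bench. The lever is a flat steel bar 40 mm wide and 5 mm thick (top 2 mm above the pivot) that lies from here toward the front, about level, and can be pressed down a few mm; a hook under the pivot holds the lid shut until the lever is raised about 0.45 rad.
- lever_pull (a point): Centre of the lever's finger pull: the lever's front end, a block 27 mm long, 34 mm wide (chest y) and 12 mm high with rounded edges, 122 mm from the pivot, jutting out past the chest's front wall (free space below and to both sides). Grip it across its 34 mm width; it may turn between the fingers as the lever rises.
- tab_knob (a point): Centre of the safety tab's ribbed dark thumb knob: 16 mm long (chest x), 18 mm wide (y), its top 7 mm above this point; the lever's top face is 12 mm below this point. Locked, it is 60 mm from the pivot. The tab slides on the lever with about 2 N of friction and stays where it is left.
- rubber_studs (a point): Midpoint of two black rubber studs (7 mm thick, 4 mm long) under the lever's sides, 90 mm from the pivot. They hang above the latch bed, a dark plate screwed to the deck under the lever and packed up differently on every chest (up to 4 mm either way), so where they land must be felt. The pair yields 6.5 N per mm and is spoilt by more than 14 N (about 22 N on the locked knob).
- tab (a joint): Slide of the safety tab on the lever, m: 0 locked, growing toward the lid, end stop at 0.018. Its tongue runs forward under a steel staple on the bed, 88 mm from the pivot; an upright tooth at its end is caught in front of the staple (after 2 mm of slack) until the lever is pressed onto its studs: 17 to 21 N down on the knob clears it. Keep pressing until 13 mm are slid, or tab and staple scrape (7 N between them harms them). Beyond 0.0125 the tab is free.
- lever (a joint): Angle of the latch lever to the lid, rad: about 0.02 when closed and nearly level, growing as its front end rises, end stop at 0.80; to -0.1 when pressed down. It cannot rise while the tab's tongue is under the staple. Its pivot is stiff: it stays where it is left. At 0.80 it can be pulled further up to raise the lid.
- lid (a joint): Angle of the lid, rad: 0 shut, growing as its front edge rises, at most 1.75. Held shut by the lever's hook. Its hinge is stiff: it stays at any angle; raising it takes 5 to 8 N at the raised lever's end.
- lid_hinge (a point): Middle of the lid's hinge line (parallel to chest y), at the back of the chest, 138 mm behind the lever's pivot and 12 mm lower (82 mm over the bench).
- coach_bolt: Loose steel bolt, 65 x 17 mm, lying in the left parts tray on the chest's deck, about 0.10 m left of the latch; to be left alone.
- brass_hinge: Loose brass hinge, 34 x 66 x 30 mm, lying in the right parts tray on the chest's deck, about 0.10 m right of the latch; to be left alone.
- torch: Loose black and yellow torch, 152 x 48 mm, lying on the bench to the left of the chest; to be left alone.
- screwdriver: Loose red-handled screwdriver, 208 x 34 mm, lying on the bench to the right of the chest; to be left alone.

How it is judged:
On the way, in this order (a step that is already met when the one before it is completed fails the run):
1. the safety tab is slid back clear of the staple while the lever is still down (value of joint tab above 0.0125 m and value of joint lever below 0.15 rad), for 0.2 s.
2. the lever is lifted until its hook is clear of the keeper (value of joint lever above 0.5 rad and value of joint tab above 0.0115 m), for 0.2 s.
At the end, for the whole second after the job is handed in: The lid stands open by itself more than 43 degrees (0.75 rad) and at rest, and the tab is still back (more than 11.5 mm of its 18 mm travel) (value of joint lid above 0.75 rad and velocity of joint lid between -0.05 and 0.05 rad/s and value of joint tab above 0.0115 m); the robot touches nothing.
It fails at once if the rubber studs are crushed with more than 14 N (contact force between stud and chest above 14 N).
It fails at once if the tab is dragged or forced against the staple with more than 7 N (contact force between tab and chest above 7 N).
It fails at once if a bystander is moved by more than 30 mm (distance of any of coach_bolt, brass_hinge, torch, screwdriver from where it was at the start of the episode above 0.03 m).
It also fails if it takes over 72 s, if anything falls off the work surface, if the arm or the gripper's body presses on something with over 40 N, if the wrist force passes 120 N, or if a joint passes its speed limit or range.

## Working session

There is one attempt and no reset: what is moved stays moved. The work goes in short steps, Python scripts to look and compute and a tool call to move; the robot and the scene stay as the last step left them, time stands still between calls to the robot, and variables do not carry over. Pictures are saved under pics/ and viewed, at most 10 in all, crops included, and the job is handed in when it is done.

Besides the shell and the picture viewer there is one more tool, called after "Call:" by a JSON object that holds its "fn" and its "kwargs". jog_arm: Moves the arm, as the interface text tells. Its arguments: {"type":"object","properties":{"targets":{"type":"array","items":{"type":"number"}},"grip_force":{"type":"number"}},"required":["targets"]}

```bash
mkdir -p pics; cat > h.py <<'E'
import numpy as np,cv2
from workcell import ctrl,cams,workorder
def snap(n,f):
    p=cams.camera_params(n); im=cams.get_image(n); cv2.imwrite('pics/'+f,im[:,:,::-1]); return im,p
def ray(p,u,v):
    d=np.linalg.inv(p['intrinsics'])@[u,v,1]; T=np.array(p['pose']); d=T[:3,:3]@(d*[1,-1,-1]); return T[:3,3],d
def onz(p,u,v,z):
    o,d=ray(p,u,v); return o+d*(z-o[2])/d[2]
def proj(p,X):
    T=np.array(p['pose']); c=T[:3,:3].T@(np.asarray(X)-T[:3,3]); q=np.array(p['intrinsics'])@(c*[1,-1,-1]); return q[:2]/q[2]
E
python3 - <<'E'
from h import *
a,p=snap('top','t.png'); b,q=snap('side','s.png')
cv2.imwrite('pics/ts.png',np.vstack([a,b])[:,:,::-1][::1])
for x in(p,q): print({k:np.round(v,4).tolist() for k,v in x.items() if k in('intrinsics','pose')},x.keys())
o=ctrl.get_obs(); print({k:np.round(v,3).tolist() for k,v in o.items()})
E
```

```text
{'intrinsics': [[368.5779, 0.0, 314.3659], [0.0, 368.5779, 198.6453], [0.0, 0.0, 1.0]], 'pose': [[0.0087, 0.9982, -0.0588, 0.5471], [-0.9999, 0.0079, -0.0138, -0.0642], [-0.0133, 0.0589, 0.9982, 1.0823], [0.0, 0.0, 0.0, 1.0]]} dict_keys(['intrinsics', 'pose'])
{'intrinsics': [[461.7909, 0.0, 311.8342], [0.0, 461.7909, 201.4167], [0.0, 0.0, 1.0]], 'pose': [[-0.9879, 0.062, -0.1425, 0.4133], [-0.1554, -0.3844, 0.91, 1.0379], [0.0016, 0.9211, 0.3893, 0.5776], [0.0, 0.0, 0.0, 1.0]]} dict_keys(['intrinsics', 'pose'])
{'clock': 0.1, 'q': [-1.179, 0.239, -0.014, 1.319, -0.0, 1.571], 'joint_velocities': [-0.0, 0.0, 0.003, 0.0, 0.0, 0.0], 'joint_torque': [0.0, -53.972, 34.7, 0.013, -0.0, -0.0], 'position': [0.2, -0.485, 0.231], 'orientation': [[0.924, 0.382, -0.001], [0.382, -0.924, 0.001], [-0.0, -0.001, -1.0]], 'ft_force': [-0.976, 0.646, -0.635], 'ft_torque': [-0.014, -0.048, -0.032], 'finger_force': 0.0, 'finger_gap': 0.085}
```

View pics/t.png

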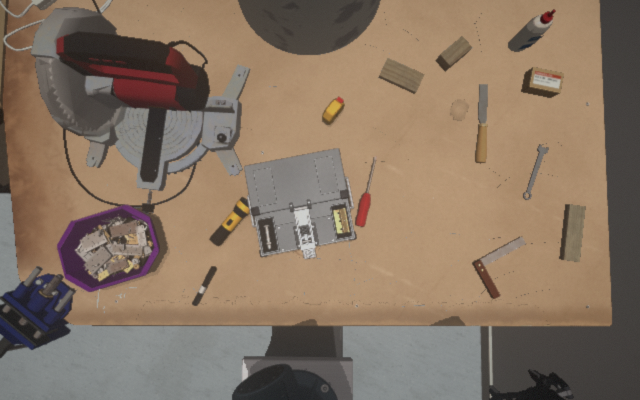

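View pics/s.png

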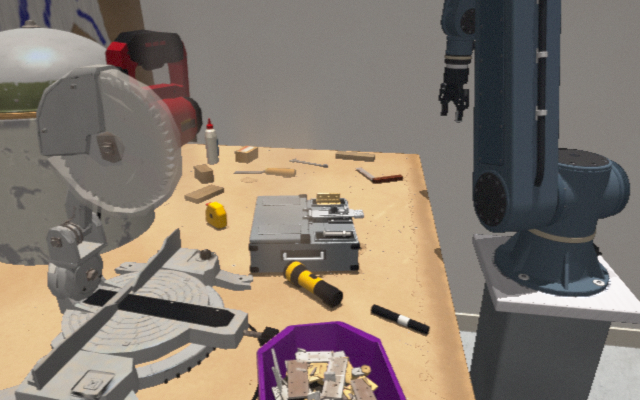

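The chest is at top-view columns 245–355 and rows 150–257. The lever is near (305, 235), with its pull toward the robot at about (309, 255). I'll zoom in on it.

```bash
python3 - <<'E'
from h import *
a=cv2.imread('pics/t.png')[140:270,230:370]; b=cv2.imread('pics/s.png')[180:285,240:375]
cv2.imwrite('pics/z.png',cv2.resize(a,None,fx=4.4,fy=4.4,interpolation=cv2.INTER_CUBIC))
p=cams.camera_params('top')
for n,u,v,z in [('pull',309,254,.094),('lidFL',250,213,.094),('lidFR',351,204,.094),('lidBL',246,165,.094),('lidBR',339,150,.094)]: print(n,onz(p,u,v,z).round(4))
E
```

```text
pull [ 0.4575 -0.0375  0.094 ]
lidFL [0.5653 0.1221 0.094 ]
lidFR [ 0.5917 -0.1488  0.094 ]
lidBL [0.6951 0.1354 0.094 ]
lidBR [ 0.7376 -0.116   0.094 ]
```

View pics/z.png

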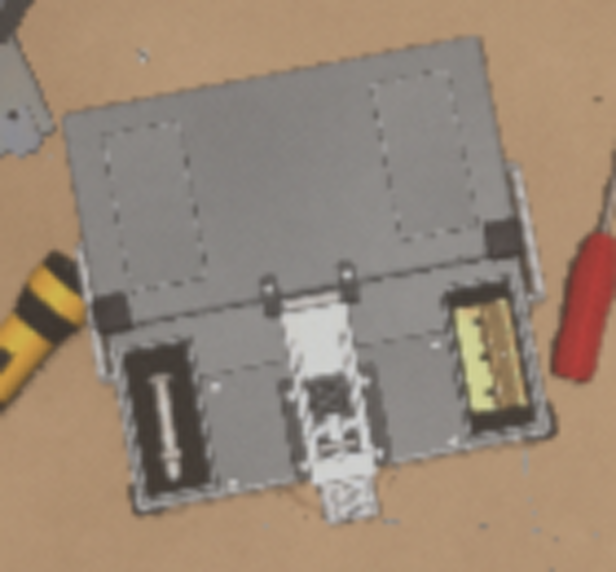

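The knob is at about (304.3, 230.2), the pull at about (309.5, 253.2) and the pivot at about (300.9, 207.5). The lid's front edge runs from (253.9, 214.5) to (349.3, 198.6). Next I compute the pose and a hover move.

```bash
cat >> h.py <<'E'
def rel(X,yaw=None):
    o=ctrl.get_obs(); R=np.array(o['orientation']); d=R.T@(np.asarray(X)-o['position'])
    return (d*10).round(4)
E
python3 - <<'E'
from h import *
p=cams.camera_params('top')
K=onz(p,304.3,230.2,.113);P=onz(p,309.5,253.2,.096);V=onz(p,300.9,207.5,.094);L=onz(p,253.9,214.5,.094);Rr=onz(p,349.3,198.6,.094)
for n,x in zip('KPVLR',(K,P,V,L,Rr)): print(n,x.round(4))
e=L-Rr; print('yaw edge',np.degrees(np.arctan2(-e[0],e[1])),'w',np.linalg.norm(e)); d=V-P; print('yaw lever',np.degrees(np.arctan2(d[1],d[0])),np.linalg.norm(d),np.linalg.norm(V-K))
m=(K+P)/2; m[2]=.26; print(rel(m), cams.camera_params('wrist')['pose'].round(3))
E
```

```text
K [ 0.5211 -0.0251  0.113 ]
P [ 0.4598 -0.0389  0.096 ]
V [ 0.5812 -0.0146  0.094 ]
L [0.5614 0.1115 0.094 ]
R [ 0.6061 -0.1443  0.094 ]
yaw edge 9.933344601864192 w 0.25963795066185086
yaw lever 11.313891636349556 0.12381357461379494 0.06392835194666291
[ 4.4107 -3.0785 -0.2887] [[ 0.382  0.884  0.27   0.27 ]
 [-0.924  0.366  0.111 -0.456]
 [-0.001 -0.292  0.957  0.374]
 [ 0.     0.     0.     1.   ]]
```

Call:
{"fn": "jog_arm", "kwargs": {"targets": [0,0,0,0.3,-0.23,0,0,0,0,0,0.6,-0.46,0,0,0,0,0,1,-0.76,0,0,0,0,0,1,-0.76,0,0,0,0,0,1,-0.76,0,0,0,0,0,1,-0.76,0,0,0,0,0,1,-0.76,0,0,0,0,0,1,-0.76,0,0,0,0,0,1,-0.76,0,0,0,0,0,1,-0.76,0,0], "grip_force": 40}}

```text
clock: 1.35
position: [0.2638, -0.3768, 0.2312]
orientation: [[0.924, 0.382, -0.0], [0.382, -0.924, 0.0], [-0.0, -0.0, -1.0]]
ft_force: [0.5, -0.3, -0.1]
finger_gap: 0.0853
finger_force: 0.0
```

Call:
{"fn": "jog_arm", "kwargs": {"targets": [0,0,0,0.3,-0.23,0,0,0,0,0,0.6,-0.46,0,0,0,0,0,1,-0.76,0,0,0,0,0,1,-0.76,0,0,0,0,0,1,-0.76,0,0,0,0,0,1,-0.76,0,0,0,0,0,1,-0.76,0,0,0,0,0,1,-0.76,0,0,0,0,0,1,-0.76,0,0,0,0,0,1,-0.76,0,0]}}

```text
clock: 2.6
position: [0.3272, -0.2684, 0.2313]
orientation: [[0.924, 0.382, -0.0], [0.382, -0.924, 0.0], [-0.0, -0.0, -1.0]]
ft_force: [1.3, 0.0, 0.4]
finger_gap: 0.0853
finger_force: 0.0
```

Call:
{"fn": "jog_arm", "kwargs": {"targets": [0,0,0,0.3,-0.23,0,0,0,0,0,0.6,-0.46,0,0,0,0,0,1,-0.76,0,0,0,0,0,1,-0.76,0,0,0,0,0,1,-0.76,0,0,0,0,0,1,-0.76,0,0,0,0,0,1,-0.76,0,0,0,0,0,1,-0.76,0,0,0,0,0,1,-0.76,0,0,0,0,0,1,-0.76,0,0]}}

```text
clock: 3.85
position: [0.3906, -0.16, 0.2313]
orientation: [[0.924, 0.382, -0.0], [0.382, -0.924, 0.0], [0.0, -0.0, -1.0]]
ft_force: [0.4, -0.2, -0.0]
finger_gap: 0.0855
finger_force: 0.0
```

Call:
{"fn": "jog_arm", "kwargs": {"targets": [0,0,0.02,0.3,-0.23,0,0,0,0,0.06,0.6,-0.46,0,0,0,0,0.1,1,-0.76,0,0,0,0,0.136,1,-0.85,0.1,0.4,0,0,0.136,1,-0.85,0.1,0.4,0,0,0.136,1,-0.85,0.1,0.4,0,0,0.136,1,-0.85,0.1,0.4,0,0,0.136,1,-0.85,0.1,0.4,0,0,0.136,1,-0.85,0.1,0.4,0,0,0.136,1,-0.85,0.1,0.4]}}

```text
clock: 5.1
position: [0.4506, -0.0433, 0.2214]
orientation: [[0.984, 0.177, 0.0], [0.177, -0.984, 0.0], [0.0, -0.0, -1.0]]
ft_force: [0.7, -0.4, 0.7]
finger_gap: 0.0508
finger_force: 0.0
```

```bash
python3 - <<'E'
from h import *
im,p=snap('wrist','w1.png'); np.savez('w1.npz',i=p['intrinsics'],p=p['pose'])
o=ctrl.get_obs(); print({k:np.round(v,4).tolist() for k,v in o.items()})
for X in ([.5211,-.0251,.108],[.4598,-.0389,.096],[.5812,-.0146,.094]): print(proj(p,X))
E
```

```text
{'clock': 5.15, 'q': [-0.0957, 0.1184, -0.1903, 1.2621, 0.0001, 2.8678], 'joint_velocities': [0.0012, 0.0018, -0.0016, 0.0002, 0.0025, 0.0008], 'joint_torque': [-0.0631, -43.8788, 34.2515, 0.0026, -0.0013, -0.0025], 'position': [0.4506, -0.0432, 0.2213], 'orientation': [[0.9842, 0.1771, -0.0], [0.1771, -0.9842, 0.0001], [-0.0, -0.0001, -1.0]], 'ft_force': [-0.3899, 0.3659, -0.5565], 'ft_torque': [0.0702, -0.0387, -0.0097], 'finger_force': 0.0, 'finger_gap': 0.0511}
[312.78523716 113.26911986]
[316.16281238 179.00077552]
[313.0411208   40.09021819]
```

View pics/w1.png

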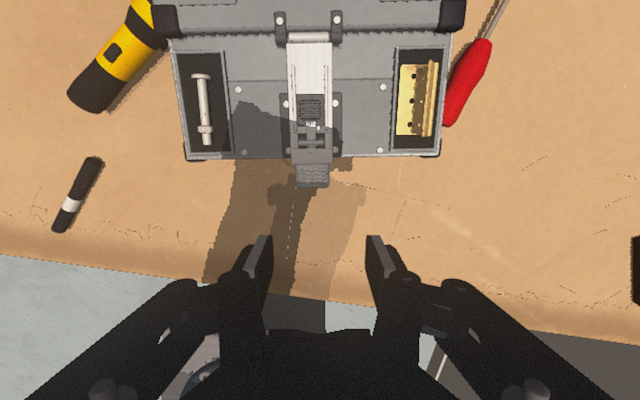

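The wrist view shows the knob at about (310, 106), the pull at about (312, 175) and the lever root at about (308, 38). The shadow covers the latch. I'll take a zoomed crop for accuracy.

```bash
python3 - <<'E'
from h import *
a=cv2.imread('pics/w1.png')[10:200,250:375]
a=cv2.convertScaleAbs(a,alpha=1.6,beta=10)
cv2.imwrite('pics/w1z.png',cv2.resize(a,None,fx=3.1,fy=3.1,interpolation=cv2.INTER_CUBIC))
E
```

```text
(no output)
```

View pics/w1z.png

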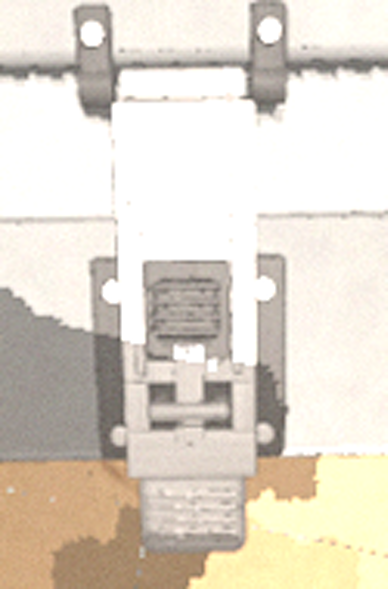

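```bash
cat >> h.py <<'E'
def chest(yaw): c,s=np.cos(yaw),np.sin(yaw); return np.array([c,s,0]),np.array([-s,c,0])
E
python3 - <<'E'
from h import *
p=dict(np.load('w1.npz')); p={'intrinsics':p['i'],'pose':p['p']}
K=onz(p,310.0,109.7,.115);P=onz(p,312.3,175.8,.100);V=onz(p,310,38.4,.096)
for n,x in zip('KPV',(K,P,V)): print(n,x.round(4))
for a,b in((V,P),(V,K),(K,P)):
  d=(a-b)[:2]; print(np.degrees(np.arctan2(d[1],d[0])),np.linalg.norm(d))
A=onz(p,250+95/3.1,10+455/3.1,.08);B=onz(p,250+285/3.1,10+455/3.1,.08)
# deck front edge in w1: (188,160)-(438,154)
a=onz(p,188,160,.08);b=onz(p,438,154,.08);e=a-b;print('front edge yaw',np.degrees(np.arctan2(-e[0],e[1])),np.linalg.norm(e))
E
```

```text
K [ 0.5237 -0.0224  0.115 ]
P [ 0.4633 -0.0345  0.1   ]
V [ 0.5816 -0.0119  0.096 ]
10.80667146672414 0.12048408593423471
10.238954874424385 0.05887313677152703
11.349109846638926 0.06161660052834412
front edge yaw 11.591582237493583 0.2572691199774144
```

Call:
{"fn": "jog_arm", "kwargs": {"targets": [0,0,0,0.3,-0.03,0.2,0.5,0,0,0,0.74,-0.07,0.4,0.5,0,0,0,0.74,-0.07,0.7,0.5,0,0,0,0.74,-0.07,0.95,0.5,0,0,0,0.74,-0.07,0.95,0.5,0,0,0,0.74,-0.07,0.95,0.5,0,0,0,0.74,-0.07,0.95,0.5,0,0,0,0.74,-0.07,0.95,0.5,0,0,0,0.74,-0.07,0.95,0.5,0,0,0,0.74,-0.07,0.95,0.5]}}

```text
clock: 6.4
position: [0.5222, -0.0232, 0.1265]
orientation: [[0.984, 0.177, 0.0], [0.177, -0.984, 0.0], [0.0, -0.0, -1.0]]
ft_force: [-0.1, 0.4, 0.0]
finger_gap: 0.0428
finger_force: 0.0
```

```bash
python3 - <<'E'
from h import *
im,p=snap('wrist','w2.png'); np.savez('w2.npz',i=p['intrinsics'],p=p['pose'])
o=ctrl.get_obs(); print(o['position'],o['ft_force'],o['finger_gap'])
for X in ([.5225,-.0237,.115],[.4617,-.0365,.1],[.5814,-.0132,.096]): print(proj(p,X))
a=im[:,:,::-1][80:400,200:440]
cv2.imwrite('pics/w2z.png',cv2.resize(cv2.convertScaleAbs(a,alpha=1.6,beta=10),None,fx=1.85,fy=1.85,interpolation=cv2.INTER_CUBIC))
E
```

```text
[ 0.52219369 -0.02315247  0.12639922] [ 0.82330853  0.50427979 -0.46718927] 0.04286527796412014
[319.9121274  238.27401176]
[322.21115431 306.91010159]
[320.09225452 135.95187417]
```

View pics/w2z.png

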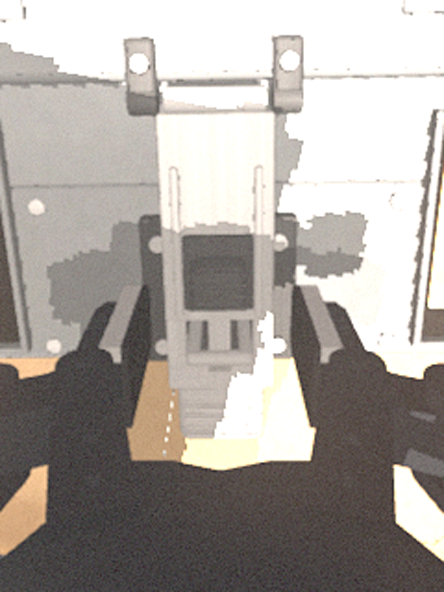

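Knob centre is at crop x≈220, and the pad tips at 138 and 305 centre on 221.5, so the fingers straddle the knob evenly in y. I'll descend and grip the knob.

Call:
{"fn": "jog_arm", "kwargs": {"targets": [0,0,0,0.015,0,0.1,0.5,0,0,0,0.015,0,0.2,0.5,0,0,0,0.015,0,0.26,0.55,0,0,0,0.015,0,0.26,0.6,0,0,0,0.015,0,0.26,0.7,0,0,0,0.015,0,0.26,1,0,0,0,0.015,0,0.26,1,0,0,0,0.015,0,0.26,1,0,0,0,0.015,0,0.26,1,0,0,0,0.015,0,0.26,1], "grip_force": 40}}

```text
clock: 7.7
position: [0.5234, -0.0223, 0.1004]
orientation: [[0.984, 0.178, -0.0], [0.178, -0.984, 0.001], [-0.0, -0.001, -1.0]]
ft_force: [-2.0, 4.3, -1.0]
finger_gap: 0.0223
finger_force: 39.2
```

Call:
{"fn": "jog_arm", "kwargs": {"targets": [0,0,0,0,0,0.005,1,0,0,0,0,0,0.01,1,0,0,0,0,0,0.015,1,0,0,0,0,0,0.02,1,0,0,0,0,0,0.02,1,0,0,0,0,0,0.02,1,0,0,0,0,0,0.02,1,0,0,0,0,0,0.02,1,0,0,0,0,0,0.02,1,0,0,0,0,0,0.02,1], "grip_force": 60}}

```text
clock: 8.95
position: [0.5234, -0.0223, 0.0987]
orientation: [[0.984, 0.178, -0.0], [0.178, -0.984, 0.001], [-0.0, -0.001, -1.0]]
ft_force: [-3.5, 5.2, 2.9]
finger_gap: 0.0211
finger_force: 58.7
```

Call:
{"fn": "jog_arm", "kwargs": {"targets": [0,0,0,0,0,0.005,1,0,0,0,0,0,0.01,1,0,0,0,0,0,0.015,1,0,0,0,0,0,0.02,1,0,0,0,0,0,0.02,1,0,0,0,0,0,0.02,1,0,0,0,0,0,0.02,1,0,0,0,0,0,0.02,1,0,0,0,0,0,0.02,1,0,0,0,0,0,0.02,1]}}

```text
clock: 10.2
position: [0.5244, -0.0221, 0.0979]
orientation: [[0.984, 0.178, 0.002], [0.178, -0.984, 0.002], [0.003, -0.001, -1.0]]
ft_force: [-3.6, 6.0, 12.0]
finger_gap: 0.0211
finger_force: 61.4
```

Call:
{"fn": "jog_arm", "kwargs": {"targets": [0,0,0,0,0,0.003,1,0,0,0,0,0,0.006,1,0,0,0,0,0,0.008,1,0,0,0,0,0,0.01,1,0,0,0,0,0,0.01,1,0,0,0,0,0,0.01,1,0,0,0,0,0,0.01,1,0,0,0,0,0,0.01,1,0,0,0,0,0,0.01,1,0,0,0,0,0,0.01,1]}}

```text
clock: 11.45
position: [0.525, -0.022, 0.0975]
orientation: [[0.984, 0.178, 0.004], [0.178, -0.984, 0.002], [0.004, -0.001, -1.0]]
ft_force: [-3.8, 7.2, 17.7]
finger_gap: 0.021
finger_force: 62.8
```

```bash
python3 - <<'E'
from h import *
f=[]
for _ in range(4):
    cams.get_image('wrist'); f.append(ctrl.get_obs()['ft_force'])
f=np.array(f); print(f.round(1), f.mean(0), ctrl.get_obs()['position'])
E
```

```text
[[-3.5  6.8 17.3]
 [-3.5  7.7 16.9]
 [-3.6  6.7 17.3]
 [-4.5  6.4 17.3]] [-3.78281894  6.9001194  17.192938  ] [ 0.52498069 -0.022023    0.09753127]
```

Call:
{"fn": "jog_arm", "kwargs": {"targets": [0,0,0,0,0,0.002,1,0,0,0,0,0,0.004,1,0,0,0,0,0,0.004,1,0,0,0,0,0,0.004,1,0,0,0,0,0,0.004,1,0,0,0,0,0,0.004,1,0,0,0,0,0,0.004,1,0,0,0,0,0,0.004,1,0,0,0,0,0,0.004,1,0,0,0,0,0,0.004,1]}}

```text
clock: 12.9
position: [0.5252, -0.022, 0.0974]
orientation: [[0.984, 0.178, 0.004], [0.178, -0.984, 0.002], [0.005, -0.001, -1.0]]
ft_force: [-4.2, 7.6, 18.8]
finger_gap: 0.0207
finger_force: 63.3
```

```bash
python3 - <<'E'
from h import *
f=[]
for _ in range(3):
    cams.get_image('wrist'); f.append(ctrl.get_obs()['ft_force'])
f=np.array(f); print(f.mean(0), ctrl.get_obs()['position'])
E
```

```text
[-3.91173495  7.95689303 19.37162814] [ 0.5252185  -0.02198221  0.09739713]
```

Call:
{"fn": "jog_arm", "kwargs": {"targets": [0,0,0,0.01,0,0,1,0,0,0,0.02,0,0,1,0,0,0,0.03,0,0,1,0,0,0,0.04,0,0.001,1,0,0,0,0.05,0,0.001,1,0,0,0,0.05,0,0.001,1,0,0,0,0.05,0,0.001,1,0,0,0,0.05,0,0.001,1,0,0,0,0.05,0,0.001,1,0,0,0,0.05,0,0.001,1]}}

```text
clock: 14.3
position: [0.5303, -0.021, 0.0975]
orientation: [[0.984, 0.178, 0.005], [0.178, -0.984, 0.002], [0.005, -0.001, -1.0]]
ft_force: [-3.3, 7.2, 20.1]
finger_gap: 0.0212
finger_force: 63.7
```

Call:
{"fn": "jog_arm", "kwargs": {"targets": [0,0,0,0.01,0,0,1,0,0,0,0.02,0,0.001,1,0,0,0,0.03,0,0.001,1,0,0,0,0.04,0,0.001,1,0,0,0,0.05,0,0.002,1,0,0,0,0.06,0,0.002,1,0,0,0,0.07,0,0.002,1,0,0,0,0.08,0,0.002,1,0,0,0,0.08,0,0.002,1,0,0,0,0.08,0,0.002,1]}}

```text
clock: 15.55
position: [0.5385, -0.0194, 0.0977]
orientation: [[0.984, 0.178, 0.006], [0.178, -0.984, 0.002], [0.006, -0.001, -1.0]]
ft_force: [-3.6, 9.3, 23.3]
finger_gap: 0.0204
finger_force: 64.3
```

Call:
{"fn": "jog_arm", "kwargs": {"targets": [0,0,0,0.01,0,0,1,0,0,0,0.02,0,0,1,0,0,0,0.03,0,0,1,0,0,0,0.035,0,0,1,0,0,0,0.035,0,0,1,0,0,0,0.035,0,0,1,0,0,0,0.035,0,0,1,0,0,0,0.035,0,0,1,0,0,0,0.035,0,0,1,0,0,0,0.035,0,0,1]}}

```text
clock: 16.8
position: [0.5409, -0.0189, 0.0977]
orientation: [[0.984, 0.178, 0.004], [0.178, -0.984, 0.002], [0.004, -0.001, -1.0]]
ft_force: [-7.4, 8.2, 26.8]
finger_gap: 0.0206
finger_force: 65.1
```

The x force rose from 3.6 to 7.4 N after 18 mm of total travel, so the tab is at its end stop. I'll unload, open the fingers and rise.

Call:
{"fn": "jog_arm", "kwargs": {"targets": [0,0,0,0.025,0,-0.015,1,0,0,0,0.02,0,-0.03,1,0,0,0,0.02,0,-0.03,0.8,0,0,0,0.02,0,-0.03,0.5,0,0,0,0.02,0,-0.03,0.5,0,0,0,0.02,0,-0.1,0.5,0,0,0,0.02,0,-0.3,0.5,0,0,0,0.02,0,-0.6,0.5,0,0,0,0.02,0,-0.6,0.5,0,0,0,0.02,0,-0.6,0.45]}}

```text
clock: 18.05
position: [0.5418, -0.0197, 0.1544]
orientation: [[0.984, 0.177, -0.0], [0.177, -0.984, -0.0], [-0.0, 0.0, -1.0]]
ft_force: [-0.2, 0.6, 0.0]
finger_gap: 0.0469
finger_force: 0.0
```

```bash
cat > g.py <<'E'
from h import *
YAW=np.radians(10.8); cx,cy=chest(YAW); up=np.array([0,0,1.])
P=np.array([.463,-.034,.092])
E
python3 - <<'E'
from g import *
th=np.radians(40); zt=np.sin(th)*cx-np.cos(th)*up
T=P+.009*zt; print(T, rel(T), rel(T-.05*zt)); o=ctrl.get_obs(); print(o['position'],np.round(o['orientation'],3),o['q'],o['ft_force'],o['finger_gap'])
im,p=snap('wrist','w3.png')
a=im[:,:,::-1][100:330,215:425]
cv2.imwrite('pics/w3z.png',cv2.resize(cv2.convertScaleAbs(a,alpha=1.6,beta=10),None,fx=2.5,fy=2.5,interpolation=cv2.INTER_CUBIC))
for X in (P+[0,0,.006],): print(proj(p,X))
E
```

```text
[ 0.46868262 -0.03291598  0.0851056 ] [-7.433e-01  3.000e-04  6.932e-01] [-1.0647  0.0037  0.3101]
[ 0.54183686 -0.01972143  0.15442052] [[ 0.984  0.177 -0.   ]
 [ 0.177 -0.984 -0.   ]
 [-0.     0.    -1.   ]] [-3.63478285e-02  3.03736992e-01 -1.23129238e-01  1.14393236e+00
 -5.91398257e-05  2.92723028e+00] [-0.24078909  0.59851607  0.03188099] 0.046921677787267004
[319.00273845 301.00321263]
```

View pics/w3z.png

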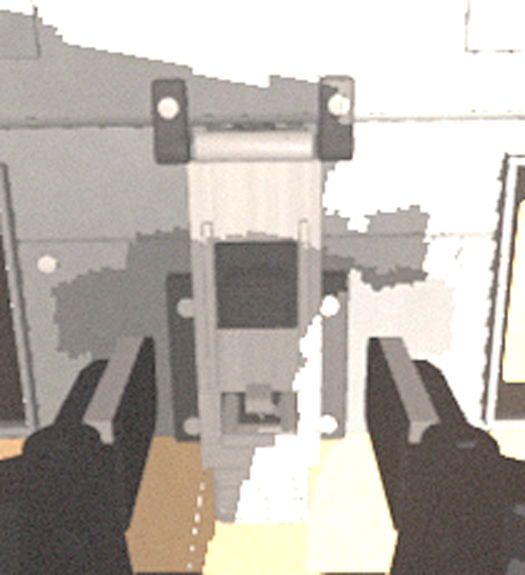

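The dark knob now sits back toward the lid, and the tongue's tooth is clear behind the staple at crop (260, 400). The pull is at crop (262, 495), matching my prediction. I'll tilt and move to in front of the pull.

Call:
{"fn": "jog_arm", "kwargs": {"targets": [0,0.08,0,-0.2,0,0,0.35,0,0.18,0,-0.5,0,0,0.35,0,0.28,0,-0.8,0,0,0.35,0,0.38,0,-1,0,0.1,0.35,0,0.444,0,-1,0,0.2,0.35,0,0.444,0,-1,0,0.2,0.35,0,0.444,0,-1,0,0.2,0.35,0,0.444,0,-1,0,0.2,0.35,0,0.444,0,-1,0,0.2,0.35,0,0.444,0,-1,0,0.2,0.35]}}

```text
clock: 19.35
position: [0.444, -0.0372, 0.1348]
orientation: [[0.754, 0.178, 0.632], [0.136, -0.984, 0.114], [0.642, -0.0, -0.767]]
ft_force: [0.1, -0.1, 0.4]
finger_gap: 0.0553
finger_force: 0.0
```

```bash
python3 - <<'E'
from g import *
o=ctrl.get_obs(); R=np.array(o['orientation']); T=P+.009*R[:,2]; print(rel(T)); print(o['position'],R.round(3),o['q'],o['finger_gap'],o['ft_force'])
E
```

```text
[-0.1267  0.0021  0.5422]
[ 0.44395119 -0.03722444  0.13480029] [[ 0.754  0.178  0.632]
 [ 0.136 -0.984  0.114]
 [ 0.642 -0.    -0.767]] [-0.28119889 -0.19031197 -1.02272307  0.09457311  0.28900458  2.77872871] 0.05526167575206074 [ 0.05151411 -0.11250945  0.41650167]
```

Call:
{"fn": "jog_arm", "kwargs": {"targets": [0,0,0,-0.127,0,0,0.35,0,0,0,-0.127,0,0.2,0.35,0,0,0,-0.127,0,0.4,0.4,0,0,0,-0.127,0,0.54,0.45,0,0,0,-0.127,0,0.54,0.5,0,0,0,-0.127,0,0.54,0.6,0,0,0,-0.127,0,0.54,1,0,0,0,-0.127,0,0.54,1,0,0,0,-0.127,0,0.54,1,0,0,0,-0.127,0,0.54,1], "grip_force": 40}}

```text
clock: 20.6
position: [0.4669, -0.0332, 0.0847]
orientation: [[0.755, 0.176, 0.631], [0.135, -0.984, 0.113], [0.641, 0.0, -0.767]]
ft_force: [-5.4, -4.4, -1.4]
finger_gap: 0.0328
finger_force: 40.2
```

```bash
python3 - <<'E'
from g import *
im,p=snap('wrist','w4.png'); b,_=snap('side','s4.png')
o=ctrl.get_obs(); print(o['position'],np.round(o['orientation'],3),o['q'],o['finger_gap'],o['ft_force'])
a=cv2.resize(b[150:300,220:420],None,fx=2.6,fy=2.6); c=np.vstack([im[:,:,::-1][:,160:480][:,:], np.zeros((0,320,3),np.uint8)])
c=cv2.resize(c,(312,390)); cv2.imwrite('pics/c4.png',np.hstack([cv2.resize(a[:,:,::-1],(487,390)),c]))
E
```

```text
[ 0.46686129 -0.03322703  0.08473671] [[ 0.755  0.176  0.631]
 [ 0.135 -0.984  0.113]
 [ 0.641  0.    -0.767]] [-0.24337199 -0.02243512 -1.09867585 -0.15708213  0.26466576  2.81083322] 0.03287186540704005 [-4.00699352 -4.75042851 -1.01504118]
```

View pics/c4.png

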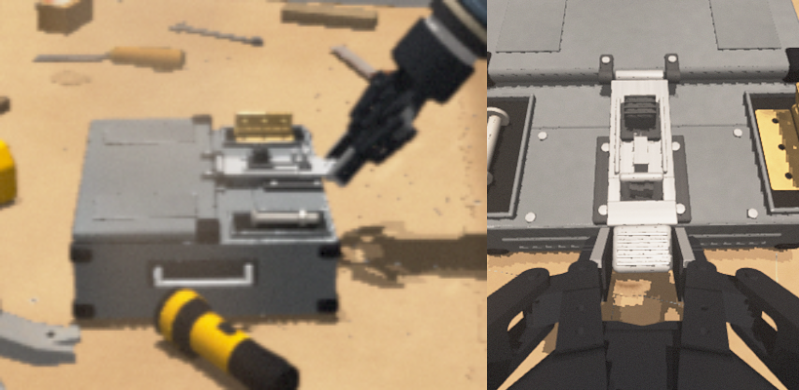

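The side and wrist views show the fingers holding the pull on both sides at composite (640, 245), with a 33 mm gap. The tab is back and the staple is free. Now I compute the lift arc.

```bash
cat > arc.py <<'E'
from h import *
c,s=np.cos(np.radians(39.9)),np.sin(np.radians(39.9))
def pos(a,f):
    p=np.array([-138-122*np.cos(a),12+122*np.sin(a)])
    return np.array([p[0]*np.cos(f)+p[1]*np.sin(f),-p[0]*np.sin(f)+p[1]*np.cos(f)])
def tool(d): return (d@np.array([[c,s],[s,-c]])/100).round(3)
E
python3 - <<'E'
from arc import *
p0=pos(0,0)
print([tool(pos(.08*k,0)-p0).tolist() for k in range(1,11)])
p1=pos(.8,0); print([tool(pos(.8,.04*k)-p1).tolist() for k in range(1,11)])
E
```

```text
[[0.066, -0.072], [0.137, -0.139], [0.213, -0.2], [0.294, -0.255], [0.379, -0.303], [0.467, -0.344], [0.559, -0.378], [0.653, -0.404], [0.748, -0.423], [0.845, -0.434]]
[[0.089, -0.041], [0.179, -0.079], [0.27, -0.113], [0.363, -0.143], [0.457, -0.169], [0.552, -0.192], [0.648, -0.211], [0.745, -0.226], [0.842, -0.237], [0.939, -0.244]]
```

Call:
{"fn": "jog_arm", "kwargs": {"targets": [0,0,0,0.066,0,-0.072,1,0,0,0,0.137,0,-0.139,1,0,0,0,0.213,0,-0.2,1,0,0,0,0.294,0,-0.255,1,0,0,0,0.379,0,-0.303,1,0,0,0,0.467,0,-0.344,1,0,0,0,0.559,0,-0.378,1,0,0,0,0.653,0,-0.404,1,0,0,0,0.7,0,-0.414,1,0,0,0,0.7,0,-0.414,1]}}

```text
clock: 21.95
position: [0.4946, -0.0279, 0.1621]
orientation: [[0.754, 0.178, 0.632], [0.136, -0.984, 0.114], [0.642, -0.0, -0.767]]
ft_force: [-6.7, -2.6, 2.7]
finger_gap: 0.0322
finger_force: 40.0
```

```bash
python3 - <<'E'
from g import *
o=ctrl.get_obs(); print(o['q'].round(3) if hasattr(o['q'],'round') else o['q'])
g=np.array(o['position'])-.009*np.array(o['orientation'])[:,2]; V=P+.122*cx; V[2]=.094; d=g-V; print('a',np.arctan2(d[2],-d@cx),np.linalg.norm(d))
E
```

```text
[-0.206 -0.145 -0.904  0.151  0.244  2.841]
a 0.6653785734457489 0.12155141153677486
```

```bash
python3 - <<'E'
from arc import *
p1=pos(.8,0); print([tool(pos(.8,f)-p1).tolist() for f in (.05,.1,.15,.2,.25,.3,.34)])
p2=pos(.8,.34); print([tool(pos(.8,.34+.05*k)-p2).tolist() for k in range(1,9)])
p3=pos(.8,.74); print([tool(pos(.8,.74+.05*k)-p3).tolist() for k in range(1,9)])
E
```

```text
[[0.111, -0.051], [0.224, -0.096], [0.34, -0.136], [0.457, -0.169], [0.576, -0.197], [0.696, -0.219], [0.793, -0.232]]
[[0.122, -0.011], [0.244, -0.016], [0.366, -0.015], [0.488, -0.007], [0.609, 0.006], [0.729, 0.026], [0.849, 0.051], [0.967, 0.083]]
[[0.116, 0.037], [0.23, 0.08], [0.342, 0.129], [0.452, 0.183], [0.558, 0.243], [0.662, 0.308], [0.762, 0.378], [0.858, 0.453]]
```

Call:
{"fn": "jog_arm", "kwargs": {"targets": [0,0,0,0.06,0,-0.01,1,0,0,0,0.145,0,-0.02,1,0,0,0,0.234,0,-0.061,1,0,0,0,0.324,0,-0.099,1,0,0,0,0.415,0,-0.133,1,0,0,0,0.508,0,-0.163,1,0,0,0,0.602,0,-0.189,1,0,0,0,0.697,0,-0.212,1,0,0,0,0.793,0,-0.231,1,0,0,0,0.89,0,-0.246,1]}}

```text
clock: 23.2
position: [0.5473, -0.0188, 0.2393]
orientation: [[0.753, 0.177, 0.634], [0.136, -0.984, 0.114], [0.644, 0.0, -0.765]]
ft_force: [0.7, 0.6, -0.3]
finger_gap: -0.0004
finger_force: 0.0
```

The fingers slipped off and shut empty. I'll look at all three views.

```bash
python3 - <<'E'
from g import *
im,p=snap('wrist','w5.png'); b,q=snap('side','s5.png'); t,r=snap('top','t5.png'); np.savez('w5.npz',i=p['intrinsics'],p=p['pose'])
o=ctrl.get_obs(); print(o['position'],o['q'])
A=cv2.resize(b[120:290,220:420],None,fx=2,fy=2,interpolation=cv2.INTER_CUBIC) #400x340
C=cv2.resize(t[130:270,230:370],(340,340),interpolation=cv2.INTER_CUBIC)
W=im[0:260,120:520]  # 400x260
W2=im[140:400,120:460]
cv2.imwrite('pics/c5.png',np.vstack([np.hstack([A,C]),np.hstack([W,W2])])[:,:,::-1])
E
```

```text
[ 0.54692817 -0.01879355  0.23857012] [-0.15118738 -0.1471662  -0.67851898  0.36786667  0.20946452  2.88525237]
```

View pics/c5.png

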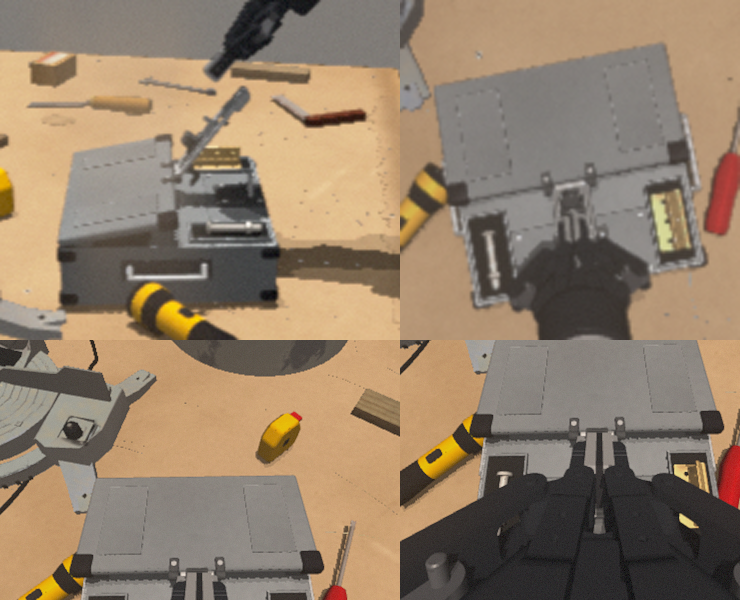

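The lid is raised slightly and the lever stands at its stop, with its end at composite (245, 91) in the side view and its pivot near (176, 174). I'll measure the lever pose by intersecting side rays with the lever's vertical plane. From there I can push it from underneath with closed fingers.

```bash
python3 - <<'E'
from g import *
q=cams.camera_params('side'); V=P+.122*cx; V[2]=.094; H=V+.138*cx-.012*up
def onpl(u,v):
    o,d=ray(q,u,v); X=o+d*((V-o)@cy)/(d@cy); return np.array([(X-H)@cx,X[2]-H[2]])
for n,u,v in [('end',245,91),('pullmid',237,101),('pivot',178,172)]: print(n,onpl(220+u/2,120+v/2).round(4))
# predictions vs phi
for f in (0,.1,.15,.2,.25,.3):
    r=lambda x,z:(x*np.cos(f)+z*np.sin(f),-x*np.sin(f)+z*np.cos(f))
    pc=r(-.138-.122*np.cos(.8),.012+.122*np.sin(.8)); X=H+pc[0]*cx+pc[1]*up
    pv=r(-.138,.012); Y=H+pv[0]*cx+pv[1]*up
    a=proj(q,X);b=proj(q,Y); print(f,np.round(pc,3),((a-[220,120])*2).round(1),((b-[220,120])*2).round(1))
o=ctrl.get_obs(); d=o['position']-H; print('tcp rel H',d@cx,d@cy,d[2])
E
```

```text
end [-0.2174  0.14  ]
pullmid [-0.208   0.1273]
pivot [-0.1361  0.034 ]
0 [-0.223  0.1  ] [248.6 122.3] [179.5 188. ]
0.1 [-0.212  0.121] [240.1 105.7] [178. 178.]
0.15 [-0.206  0.132] [235.1  97.6] [176.9 173.1]
0.2 [-0.199  0.142] [229.7  89.7] [175.4 168.2]
0.25 [-0.191  0.152] [223.8  82.1] [173.7 163.4]
0.3 [-0.184  0.161] [217.5  74.7] [171.7 158.7]
tcp rel H -0.17470902595681156 -0.0007894694429439048 0.15657012486528843
```

Call:
{"fn": "jog_arm", "kwargs": {"targets": [0,0,0,0,0,-0.3,1,0,0,0,0,0,-0.6,1,0,0,0,0,0,-0.6,1,0,0,0,-0.4,0,-0.6,1,0,0,0,-0.8,0,-0.6,1,0,0,0,-0.95,0,-0.6,1,0,0,0,-0.95,0,-0.6,1,0,-0.036,0,-0.95,0,-0.3,1,0,-0.036,0,-0.95,0,0.03,1,0,-0.036,0,-0.95,0,0.03,1]}}

```text
clock: 24.6
position: [0.478, -0.0308, 0.1737]
orientation: [[0.79, 0.179, 0.587], [0.143, -0.984, 0.107], [0.597, -0.001, -0.803]]
ft_force: [-1.0, 0.2, 0.3]
finger_gap: -0.0001
finger_force: 0.0
```

```bash
python3 - <<'E'
from g import *
V=P+.122*cx; V[2]=.094; H=V+.138*cx-.012*up
o=ctrl.get_obs(); R=np.array(o['orientation']); d=o['position']-H; print('tcp rel H',d@cx,d@cy,d[2],'pitch',np.degrees(np.arctan2(R[2,0],R[:,0]@cx)), o['q'])
e=np.array([d@cx,d[2]]); 
th=np.arctan2(R[2,0],R[:,0]@cx); x=np.array([np.cos(th),np.sin(th)]);z=np.array([np.sin(th),-np.cos(th)])
q=e-[-.209,.127]; print('rel pull',q@x,q@z,'yrel',d@cy, 'ytool',R[:,1]@cx)
# push plan: start S at x rel -17, z rel +5, follow rotation psi about H
S=np.array([-.209,.127])-.017*x+.005*z
def rot(p,f): return np.array([p[0]*np.cos(f)+p[1]*np.sin(f),-p[0]*np.sin(f)+p[1]*np.cos(f)])
tl=lambda w:(10*np.array([(w-e)@x,(w-e)@z])).round(3).tolist()
print('contact',tl(S))
for f in np.arange(.05,1.0,.05): print(round(f,2),tl(rot(S,f)),round(-np.degrees(f)/90,3))
E
```

```text
tcp rel H -0.24470718807050543 0.0003024053319502229 0.09165291231610335 pitch 36.625607190335764 [-0.21069999 -0.1786549  -0.84164747  0.30576466  0.22954775  2.82323218]
rel pull -0.04974433026451856 0.007065514430671417 yrel 0.0003024053319502229 ytool -0.009007772293466915
contact [0.327, -0.021]
0.05 [0.44, -0.072] -0.032
0.1 [0.554, -0.118] -0.064
0.15 [0.671, -0.159] -0.095
0.2 [0.789, -0.193] -0.127
0.25 [0.91, -0.221] -0.159
0.3 [1.031, -0.244] -0.191
0.35 [1.153, -0.26] -0.223
0.4 [1.276, -0.27] -0.255
0.45 [1.4, -0.274] -0.286
0.5 [1.523, -0.272] -0.318
0.55 [1.646, -0.263] -0.35
0.6 [1.769, -0.249] -0.382
0.65 [1.891, -0.228] -0.414
0.7 [2.011, -0.202] -0.446
0.75 [2.13, -0.169] -0.477
0.8 [2.248, -0.13] -0.509
0.85 [2.363, -0.086] -0.541
0.9 [2.476, -0.036] -0.573
0.95 [2.586, 0.02] -0.605
```

Call:
{"fn": "jog_arm", "kwargs": {"targets": [0,0,0,0.16,0,-0.01,1,0,0,0,0.327,0,-0.021,1,0,-0.032,0,0.44,0,-0.072,1,0,-0.064,0,0.554,0,-0.118,1,0,-0.095,0,0.671,0,-0.159,1,0,-0.127,0,0.789,0,-0.193,1,0,-0.159,0,0.91,0,-0.221,1,0,-0.159,0,0.91,0,-0.221,1,0,-0.159,0,0.91,0,-0.221,1,0,-0.159,0,0.91,0,-0.221,1]}}

```text
clock: 25.85
position: [0.535, -0.021, 0.2469]
orientation: [[0.909, 0.177, 0.377], [0.163, -0.984, 0.068], [0.383, 0.0, -0.924]]
ft_force: [-0.0, -0.9, -0.7]
finger_gap: -0.0001
finger_force: 0.0
```

```bash
python3 - <<'E'
from g import *
V=P+.122*cx; V[2]=.094; H=V+.138*cx-.012*up
o=ctrl.get_obs(); R=np.array(o['orientation']); d=o['position']-H
e=np.array([d@cx,d[2]]); th=np.arctan2(R[2,0],R[:,0]@cx); x=np.array([np.cos(th),np.sin(th)]);z=np.array([np.sin(th),-np.cos(th)])
print(e,np.degrees(th),o['ft_force'],o['q'])
def rot(p,f): return np.array([p[0]*np.cos(f)+p[1]*np.sin(f),-p[0]*np.sin(f)+p[1]*np.cos(f)])
for f in np.arange(.05,1.0,.05): print(round(f,2),(10*np.array([(rot(e,f)-e)@x,(rot(e,f)-e)@z])).round(3).tolist(),round(-np.degrees(f)/90,3))
im,p=snap('side','s6.png')
for f in (.13,.3,.38,.45):
    pc=rot(np.array([-.223,.0995]),f); print(f,proj(p,H+pc[0]*cx+pc[1]*up))
# wedge: dark/bright change near lid
W=im[100:260,230:410]; cv2.imwrite('pics/c6.png',cv2.resize(W,None,fx=3.2,fy=3.2,interpolation=cv2.INTER_CUBIC)[:,:,::-1])
E
```

```text
[-0.18679023  0.16493991] 22.4949385429637 [-0.00272597 -0.94993156 -0.73210705] [-0.09899869 -0.02074289 -0.35940352  0.85303775  0.1046041   2.88482261]
0.05 [0.113, -0.052] -0.032
0.1 [0.229, -0.098] -0.064
0.15 [0.347, -0.138] -0.095
0.2 [0.467, -0.173] -0.127
0.25 [0.588, -0.201] -0.159
0.3 [0.71, -0.224] -0.191
0.35 [0.834, -0.24] -0.223
0.4 [0.958, -0.25] -0.255
0.45 [1.083, -0.253] -0.286
0.5 [1.207, -0.251] -0.318
0.55 [1.332, -0.242] -0.35
0.6 [1.455, -0.227] -0.382
0.65 [1.578, -0.206] -0.414
0.7 [1.7, -0.179] -0.446
0.75 [1.82, -0.146] -0.477
0.8 [1.938, -0.106] -0.509
0.85 [2.054, -0.061] -0.541
0.9 [2.168, -0.01] -0.573
0.95 [2.279, 0.046] -0.605
0.13 [338.59826802 170.41052119]
0.3 [328.73445033 157.35113151]
0.38 [323.21443934 151.72418455]
0.45 [317.95694429 147.12570717]
```

View pics/c6.png

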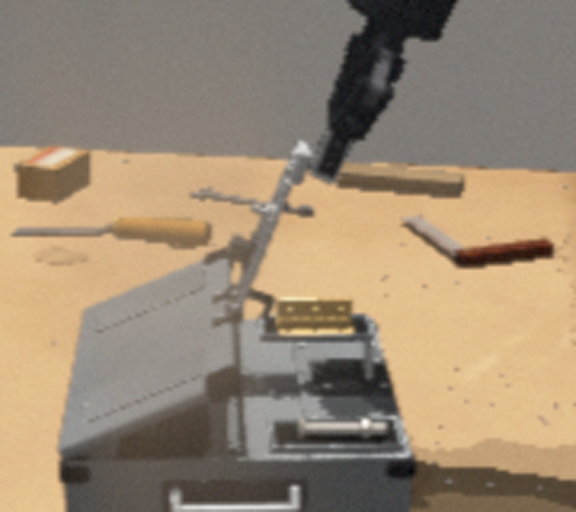

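The lid is now at about 0.39 rad (pull at side pixel (323, 150)), and the fingers push it cleanly from the front. I'll continue along the arc.

Call:
{"fn": "jog_arm", "kwargs": {"targets": [0,-0.032,0,0.113,0,-0.052,1,0,-0.064,0,0.229,0,-0.098,1,0,-0.095,0,0.347,0,-0.138,1,0,-0.127,0,0.467,0,-0.173,1,0,-0.159,0,0.588,0,-0.201,1,0,-0.191,0,0.71,0,-0.224,1,0,-0.223,0,0.834,0,-0.24,1,0,-0.255,0,0.958,0,-0.25,1,0,-0.255,0,0.958,0,-0.25,1,0,-0.255,0,0.958,0,-0.25,1]}}

```text
clock: 27.15
position: [0.6131, -0.007, 0.306]
orientation: [[0.984, 0.177, -0.008], [0.177, -0.984, -0.002], [-0.008, 0.0, -1.0]]
ft_force: [-0.2, 0.2, 0.6]
finger_gap: 0.0004
finger_force: 0.0
```

```bash
python3 - <<'E'
from g import *
V=P+.122*cx; V[2]=.094; H=V+.138*cx-.012*up
o=ctrl.get_obs(); R=np.array(o['orientation']); d=o['position']-H
e=np.array([d@cx,d[2]]); th=np.arctan2(R[2,0],R[:,0]@cx); x=np.array([np.cos(th),np.sin(th)]);z=np.array([np.sin(th),-np.cos(th)])
print(e,np.degrees(th),o['ft_force'],o['q'])
def rot(p,f): return np.array([p[0]*np.cos(f)+p[1]*np.sin(f),-p[0]*np.sin(f)+p[1]*np.cos(f)])
for f in np.arange(.05,.5,.05): print(round(f,2),(10*np.array([(rot(e,f)-e)@x,(rot(e,f)-e)@z])).round(3).tolist(),round(-np.degrees(f)/90,3))
E
```

```text
[-0.10754083  0.22396591] -0.46969195132574504 [-0.2206645   0.15213342  0.5733067 ] [-1.06335942e-02  3.95834333e-01  4.04195667e-01  1.58718354e+00
 -1.67302477e-03  2.95302496e+00]
0.05 [0.113, -0.052] -0.032
0.1 [0.228, -0.098] -0.064
0.15 [0.346, -0.138] -0.095
0.2 [0.465, -0.173] -0.127
0.25 [0.586, -0.201] -0.159
0.3 [0.708, -0.224] -0.191
0.35 [0.831, -0.24] -0.223
0.4 [0.955, -0.25] -0.255
0.45 [1.079, -0.254] -0.286
```

Call:
{"fn": "jog_arm", "kwargs": {"targets": [0,-0.032,0,0.113,0,-0.052,1,0,-0.064,0,0.228,0,-0.098,1,0,-0.095,0,0.346,0,-0.138,1,0,-0.127,0,0.465,0,-0.173,1,0,-0.159,0,0.586,0,-0.201,1,0,-0.159,0,0.586,0,-0.201,1,0,-0.159,0,0.586,0,-0.201,1,0,-0.159,0,0.4,0,-0.2,1,0,-0.159,0,0.1,0,-0.2,1,0,-0.159,0,-0.3,0,-0.2,1]}}

```text
clock: 28.4
position: [0.5823, -0.0124, 0.3263]
orientation: [[0.952, 0.177, -0.25], [0.171, -0.984, -0.045], [-0.254, 0.0, -0.967]]
ft_force: [-0.4, 0.2, 0.8]
finger_gap: -0.0001
finger_force: 0.0
```

Call:
{"fn": "jog_arm", "kwargs": {"targets": [0,0,0,-0.3,0,0,1,0,0,0,-0.6,0,0,1,0,0,0,-0.6,0,0,1,0,0,0,-0.6,0,0,1,0,0,0,-0.6,0,0,1,0,0,0,-0.6,0,0,1,0,0,0,-0.6,0,0,1,0,0,0,-0.6,0,0,1,0,0,0,-0.6,0,0,1,0,0,0,-0.6,0,0,1]}}

```text
clock: 29.65
position: [0.5267, -0.0224, 0.3419]
orientation: [[0.951, 0.177, -0.252], [0.171, -0.984, -0.045], [-0.256, -0.0, -0.967]]
ft_force: [-0.2, 0.1, 0.6]
finger_gap: -0.0001
finger_force: 0.0
```

```bash
python3 - <<'E'
from g import *
V=P+.122*cx; V[2]=.094; H=V+.138*cx-.012*up
p=cams.camera_params('side'); a=cams.get_image('side').astype(int); cams.get_image('top'); b=cams.get_image('side').astype(int)
cv2.imwrite('pics/s7.png',b[:,:,::-1].astype(np.uint8)); print('lid region diff',abs(a-b)[120:260,230:330].max())
def rot(q,f): return np.array([q[0]*np.cos(f)+q[1]*np.sin(f),-q[0]*np.sin(f)+q[1]*np.cos(f)])
# lid's left front top corner predicted position; compare with image edges along its left edge
hsv=cv2.cvtColor(b.astype(np.uint8),cv2.COLOR_RGB2HSV)
g=(hsv[...,1]<70)
for f in (.4,.75,.9,1.04,1.15):
    L=rot(np.array([-.138,.012]),f); X=H+L[0]*cx+L[1]*up
    print(f,[proj(p,X+y*cy).round(0).tolist() for y in (.125,0,-.125)])
m=g[120:260,225:375]
for r in range(0,140,5): print(r+120,''.join('#' if v else '.' for v in m[r,::2]))
E
```

```text
lid region diff 12
0.4 [[304.0, 216.0], [303.0, 195.0], [303.0, 177.0]]
0.75 [[291.0, 200.0], [291.0, 180.0], [292.0, 164.0]]
0.9 [[283.0, 195.0], [284.0, 176.0], [286.0, 160.0]]
1.04 [[275.0, 191.0], [277.0, 172.0], [279.0, 157.0]]
1.15 [[269.0, 188.0], [272.0, 170.0], [274.0, 154.0]]
120 ###########################################################################
125 ###########################################################################
130 ###########################################################################
135 ###########################################################################
140 ###########################################################################
145 .#########..###############################################################
150 .........###..........##.................................##################
155 ....................#####..................................................
160 ....................#..#####.....####......................................
165 ........................####.##................#####.......................
170 .........
[... 726 characters left out ...]
########.......#...#############################............
220 .............##########.....####..##############################...........
225 .............##########...........###############################..........
230 ............##########.............##############################..........
235 ............##########.............###########.###################.........
240 ...........##########..............################################........
245 ............####################################################.#.........
250 .............######################################################.....#..
255 .............######################################################........
```

```bash
python3 -c "
from workcell import workorder
print(workorder.close_job())"
```

```text
the job is handed in; nothing more can be done
None
```

I handed the job in at about 30 s with the lid standing open by itself at roughly 1.04 rad (60°), the tab slid back to its end stop, and the arm clear. I did not re-measure the tab or the bystander items at the end. The grip slipped off the pull partway through the lift, so I pushed the lid the rest of the way with closed fingers.

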